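# Put the saucepan and the pasta carton away in the pull-out tray

### The job

Make room for the pasta carton in the pull-out tray and put it all away: first slide the blue saucepan along the tray, without lifting it, from the left cork pot rest onto the middle of the free right one, then set its lid on it (no dropping). Next tip the tall yellow carton over, without picking it up, so that it lies on its broad face in the space the saucepan has left, and finally push the tray fully home under the low shelf. Leave the small red tin standing in the tray, and do not knock or shift the two taller tins on the counter.

Things in the scene. Friction and masses are not known exactly. Their poses are not given: they have to be found in the camera images.
- tray (a joint): Shallow wooden pull-out tray (250 mm deep, 510 mm wide) on straight runners, in front of a low white shelf. Value in m: 0 = right out (start), 0.200 = fully home against its stop, its front board then stands 15 mm proud of the shelf's front edge. Pushed along +x of tray_front against about 2.5 N of friction; stays where it is left.
- tray_front (a point): Middle of the top edge of the tray's front face (robot side), 52 mm above the counter; moves with the tray. The front board is 12 mm thick and reaches from 6 to 52 mm above the counter. Axes: x = push-in direction (level, away from the robot), y = to the left along the front, z = up.
- pad_left (a point): Centre of the left cork pot rest, a 180 mm disc inlaid flush in the tray floor, with a thin dark ring (155 mm); 108 mm behind the tray's front face, 55 mm left of its middle line. Axes as tray_front; z = 0 is the tray floor, 16 mm above the counter. The tray's side and back walls rise 30 mm above its floor. The saucepan starts here.
- pad_right (a point): Centre of the right cork pot rest, the same, 200 mm to the right of pad_left (145 mm right of the tray's middle line). Free at the start.
- pan: Blue saucepan, 85 mm tall, 160 mm diameter at the rim and 132 mm at the base, wall 4 mm, about 0.75 kg. Origin: centre of the underside, z up; -x points along its straight black handle, which starts 96 mm and ends 205 mm from the pan's axis, roughly towards the robot.
- pan_grip (a point): Middle of the saucepan's black handle (the handle is 110 mm long, 20 mm wide, 16 mm high, and rises outwards by 7 degrees), 150 mm from the pan's axis and 75 mm above its underside. Axes as the pan's.
- pan_rim (a point): Centre of the saucepan's mouth, at the height of the rim, 85 mm above its underside.
- lid: The saucepan's lid, steel and blue, 166 mm diameter, 0.24 kg. Origin: centre of the underside of its collar (138 mm diameter, 8 mm deep, fits inside the pan's rim with 7 mm of play); z = its axis, out through the knob, at the start leaning 40 degrees from vertical roughly towards the robot. Seated, the origin is 8 mm below the pan's rim.
- lid_knob (a point): Where to grip the lid's black round knob, on the lid's axis 43 mm above its origin. The knob is 30 to 32 mm in diameter from 34 to 52 mm above the origin, ends at 57 mm, with a thinner neck below; the lid's domed top is at 20 mm. Axes as the lid's.
- carton: Yellow pasta carton with red, blue and white panels, 120 (x) by 60 (y) by 180 mm (z), about 0.4 kg. Starts standing upright at the left end of the tray. Origin: centre of its foot. Its broad faces are its -y face (towards the saucepan, to the right) and +y face (to the left, towards the tray's left wall). Too tall to go under the shelf standing.
- carton_center (a point): Centre of the carton, 90 mm above its foot when standing. Axes as the carton's.
- tray_tin: Small red tin standing in the tray's far left corner behind the carton, 56 mm diameter, 75 mm tall; origin: centre of its foot. It stays in the tray, standing.
- tomato_tin: Red tin with a white band, 74 mm diameter, 108 mm tall, standing on the counter; origin: centre of its foot. Leave it alone.
- bean_tin: Green tin with a white band, 74 mm diameter, 108 mm tall, standing on the counter; origin: centre of its foot. Leave it alone.
- lid_rest: Fixed steel wire rest, 90 mm wide, for the leaning lid: two rails sloping 40 degrees from level, with two prongs at the foot that hold the lid's lower rim and stand 20 mm off the slope. Origin: on the counter below the lid's centre, which lies 78 mm up.
- shelf_edge (a point): Middle of the top front edge of the low white shelf above the tray, 193 mm above the counter; the board's underside is at 175 mm, and it runs 562 mm wide, 300 mm back. It is fixed, 215 mm beyond the tray's front face when the tray is out. Axes as tray_front.
- canister: White and blue storage canister with a wooden lid, 124 mm diameter, 141 mm tall, fixed, on the other side of the tray from the lid rest; only an obstacle. Origin: centre of its foot.
Not all that is in view belongs to the job. There is more than one size of the carton; the one meant has the size given above. What is shaped like the lid but green is not meant.

How it is judged (in metres and radians):
On the way, in this order (a step that is already met when the one before it is completed fails the run):
1. the saucepan stands in the middle of the right pot rest (horizontal distance between pan and pad_right below 0.018 m and angle between pan's own z axis and vertical below 0.05 rad), for 0.2 s.
2. the lid sits level on the saucepan, let go (horizontal distance between lid and pan below 0.01 m and angle between lid's own z axis and vertical below 0.05 rad and z of lid in the frame of pan between 0.071 and 0.083 m and contact force between the fingers and lid below 0.1 N), for 0.2 s.
3. the carton lies on its broad face in the space the saucepan left ((angle between carton's own y axis and vertical below 0.12 rad or angle between carton's own y axis and vertical above 3.02 rad) and z of carton_center in the frame of pad_left below 0.045 m and x of carton_center in the frame of pad_left between -0.08 and 0.08 m and y of carton_center in the frame of pad_left between -0.075 and 0.105 m and linear speed of carton below 0.03 m/s), for 0.2 s.
4. the tray is fully home (value of joint tray above 0.193 m), for 0.2 s.
At the end, for the whole second after the job is handed in: Tray home within 7 mm; pan upright within 18 mm of the right rest's middle; lid seated level on it (collar in the rim, within 10 mm); carton flat on a broad face on the tray floor, centre within 80 mm in x and -75 to 105 mm in y of pad_left; tin standing in the tray; all at rest (all of step 1 and horizontal distance between lid and pan below 0.01 m and angle between lid's own z axis and vertical below 0.05 rad and z of lid in the frame of pan between 0.071 and 0.083 m and (angle between carton's own y axis and vertical below 0.12 rad or angle between carton's own y axis and vertical above 3.02 rad) and z of carton_center in the frame of pad_left below 0.045 m and x of carton_center in the frame of pad_left between -0.08 and 0.08 m and y of carton_center in the frame of pad_left between -0.075 and 0.105 m and value of joint tray above 0.193 m and angle between tray_tin's own z axis and vertical below 0.1 rad and z of tray_tin in the frame of pad_left below 0.01 m and x of tray_tin in the frame of pad_left between -0.13 and 0.13 m and linear speed of each of pan, lid, carton below 0.02 m/s); the robot touches nothing.
It fails at once if the saucepan is lifted off the tray or tipped (z of pan in the frame of pad_right above 0.008 m or angle between pan's own z axis and vertical above 0.12 rad).
It fails at once if the carton is picked up (z of carton_center in the frame of pad_left above 0.118 m).
It fails at once if the lid is dropped (contact force between the fingers and lid below 0.05 N and linear speed of lid above 0.6 m/s).
It fails at once if the red tin in the tray is knocked over (angle between tray_tin's own z axis and vertical above 0.4 rad).
It fails at once if a tall tin on the counter is knocked over or moved more than 30 mm (distance of any of tomato_tin, bean_tin from where it was at the start of the episode above 0.03 m or angle between any of tomato_tin, bean_tin's own z axis and vertical above 0.5 rad).
It also fails if it takes over 72 s, if anything falls off the work surface, if the arm or the gripper's body presses on something with over 40 N, if the wrist force passes 120 N, or if a joint passes its speed limit or range.

### The arm

A 7-joint arm with a two-finger parallel gripper is mounted at the origin on the work surface. World frame = base frame: x ahead of the robot, y to its left, z up, the work surface at z = 0. Lengths are in mm, angles in rad, forces in N, time in s.
With the tool pointing down it reaches from about 400 to 875 mm from the base axis. Payload 4.4 kg.
Tool frame: the origin (TCP) lies midway between the tips of the shut fingers; the grasp point (between the pads) lies ctrl.grip_depth behind it (ctrl.grip_depth is the distance from the TCP to the grasp point, in mm); z points along the fingers, y is the line along which they close (so a half turn about z gives the same grasp; the last joint's range is limited). The gripper opens to 85 mm and grips with 20 to 120 N. Pads are 22 mm wide; open, the fingers measure 114 mm over their backs; the gripper's body (76 mm by 85 mm) begins 54 mm behind the grasp point. The pads swing forward as they close: fully open they stand 13 mm farther back than shut.
Start: joints at [-1.345, 0.628, 0.038, 1.517, -0.027, 0.996, -0.02], TCP at [186.965, 622.545, 231.313] pointing down, gripper open.
Joint ranges: [-3.06, 3.06], [-0.37, 2.12], [-1.25, 1.32], [0.18, 2.47], [-1.1, 4.24], [0.23, 1.98], [-2.94, 2.94]. Speed limits (rad/s): [2.57, 2.57, 3.14, 3.14, 3.14, 3.14, 3.14].

### API

Orientations are given as [roll, pitch, yaw] about the fixed x, y, z axes, in that order (R = Rz(yaw) Ry(pitch) Rx(roll)).
In Python, from cell import ctrl gives the robot as it stands.
- The arm moves only by the tool carry_out, never from a script. Its argument "deltas" is one flat list of numbers, 7 for each row, row after row: the turn, a rotation vector about the tool's x, y, z in degrees, then the shift along the tool's x, y, z in m, then the closure, from -1 (fully open) to 1 (shut). In form: [wx, wy, wz, dx, dy, dz, claw, wx, wy, wz, dx, dy, dz, claw, ...]. A call has 1 to 12 rows; each row shifts and turns the commanded pose from where the row before left it, along the tool's axes as they then stand; what a row does not reach is not made up. A row lasts 1/8 s, in which the tool goes at most 62.5 mm and 10.7 degrees, less where a joint would pass 70% of its speed; a pose out of reach is approached as far as the arm can. A call with a gripper value outside its range is refused whole. The fingers move at their own pace and stop on an object; the grip force is fixed at half the most. Time passes only in rows, so rows that do not move let the fingers close. It gives the time, the measured TCP pose, the force, the opening and the grip force at its end, in the units of the state.
- ctrl.read_state(): the state, without advancing time (a new reading comes with each control period).
- ctrl.get_image(name): name is "scene" or "top"; returns the picture (400x640x3 uint8, red, green, blue); there is no depth.
- ctrl.calibration(name): a dict with "mtx" (3x3 intrinsics, pixels), "distortion" ([k1, k2, p1, p2, k3] as OpenCV has them; the pictures are not rectified), "R" (3x3) and "t" (3): a world point X has camera coordinates R X + t. Camera axes: x right, y down, z forward; pixel columns grow to the right and rows downward; lengths in mm; the calibration is good to about 2 mm. A picture is of the moment at which its call begins. calibration takes no time and is no camera call.
- ctrl.finish_job(): hands the job in; it is judged then, once.
The state is a dict: "clock": time; "qpos": joint angles; "qd": joint speeds; "tau": joint torques, N m; "eef_pos": TCP position; "tool_rot": TCP orientation; "force": force on the tool from outside, world axes, zero at the start; "torque": the same for the moment, N m; "width": finger opening in mm; "gripper_force": force on a finger pad.
Only numpy, scipy, OpenCV 4.12 (cv2) and the standard library are available. Lean on these libraries where they do the work, as an engineer would, in place of code of your own. Each camera call takes 0.05 s, during which the arm holds its last target. There are 200 camera calls.

## Working session

There is one attempt and no reset: what is moved stays moved. The work goes in short steps, Python scripts to look and compute and a tool call to move; the robot and the scene stay as the last step left them, time stands still between calls to the robot, and variables do not carry over. Pictures are saved under pics/ and viewed, at most 10 in all, crops included, and the job is handed in when it is done.

Besides the shell and the picture viewer there is one more tool, called by a JSON object that holds its "op" and its "data", one argument or row to a line. carry_out: Moves the arm, as the interface text tells. Its arguments: {"type":"object","properties":{"deltas":{"type":"array"}},"required":["deltas"]}

```bash
mkdir -p pics; ls
python3 - <<'E'
from cell import ctrl
import cv2,numpy as np
s=ctrl.read_state();print({k:np.round(v,3).tolist() for k,v in s.items()},ctrl.grip_depth)
for n in("scene","top"):
    im=ctrl.get_image(n);cv2.imwrite(f"pics/{n}0.png",im[...,::-1])
    c=ctrl.calibration(n);print(n,{k:np.round(v,3).tolist() for k,v in c.items()})
E
```

```text
pics
{'clock': 0.0, 'qpos': [-1.345, 0.629, 0.038, 1.518, -0.027, 0.996, -0.02], 'qd': [0.0, -0.001, -0.0, -0.001, -0.001, -0.0, 0.0], 'tau': [0.0, -56.34, 1.226, -19.343, 0.011, 0.011, 0.0], 'eef_pos': [186.79, 621.942, 230.391], 'tool_rot': [-3.14, 0.0, 2.85], 'force': [-0.517, 0.323, 1.032], 'torque': [-0.009, 0.012, 0.042], 'gripper_force': 0.0, 'width': 85.419} 18.700000000000003
scene {'mtx': [[433.783, 0.0, 331.004], [0.0, 433.783, 205.023], [0.0, 0.0, 1.0]], 'distortion': [-0.099, 0.0, 0.0, 0.0, 0.0], 'R': [[-0.267, 0.964, -0.014], [0.842, 0.226, -0.49], [-0.468, -0.143, -0.872]], 't': [27.631, -390.167, 1670.281]}
top {'mtx': [[363.71, 0.0, 316.947], [0.0, 363.71, 205.975], [0.0, 0.0, 1.0]], 'distortion': [-0.025, 0.0, 0.0, 0.0, 0.0], 'R': [[0.018, -1.0, -0.014], [-0.996, -0.016, -0.086], [0.085, 0.015, -0.996]], 't': [89.36, 504.04, 1135.446]}
```

View pics/scene0.png

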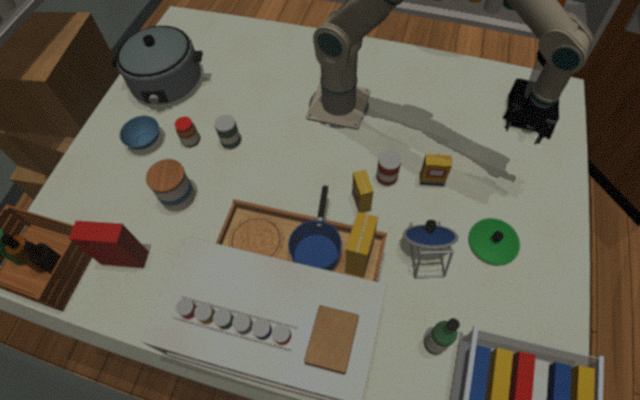

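View pics/top0.png

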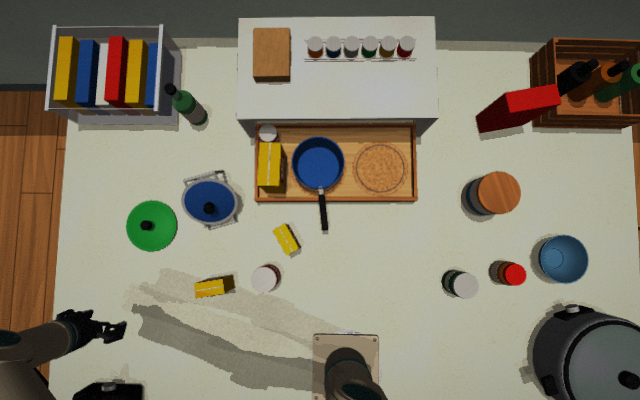

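The top view shows the tray at px x 254–417, y 123–201. The pan is at (318,163) with its handle down to (324,228), and the free cork pad is at (380,167).

- **Cartons:** yellow ones are at (270,165) in the tray and at (287,238) and (213,288) on the counter. The one meant is the tall one in the tray; the other two are small.
- **Lids:** blue at (209,200) on the rest and green at (151,225). Blue is the one meant.
- **Tins:** tomato at (266,278), bean at (460,284). The small jar at (513,272) is not one of them.

```bash
cat > h.py <<'E'
from cell import ctrl
import cv2,numpy as np
def cal(n):
    c=ctrl.calibration(n);return [np.array(c[k],float) for k in("mtx","distortion","R","t")]
def ray(n,p):
    M,D,R,t=cal(n);u=cv2.undistortPoints(np.array(p,float).reshape(-1,1,2),M,D).reshape(-1,2)
    return -R.T@t,np.c_[u,np.ones(len(u))]@R
def plane(n,p,z):
    o,d=ray(n,p);return o+d*((z-o[2])/d[:,2])[:,None]
def tri(p,q):
    a,d=ray("scene",[p]);b,e=ray("top",[q]);d=d[0];e=e[0]
    s=np.linalg.lstsq(np.c_[d,-e],b-a,rcond=None)[0];x=a+d*s[0];y=b+e*s[1]
    return (x+y)/2,np.linalg.norm(x-y)
def proj(n,X):
    M,D,R,t=cal(n);return cv2.projectPoints(np.array(X,float).reshape(-1,1,3),cv2.Rodrigues(R)[0],t,M,D)[0].reshape(-1,2)
def hsv(im): return cv2.cvtColor(im,cv2.COLOR_RGB2HSV)
def blobs(m,amin=30):
    cs,_=cv2.findContours(m.astype(np.uint8),cv2.RETR_EXTERNAL,cv2.CHAIN_APPROX_NONE)
    return sorted([c for c in cs if cv2.contourArea(c)>amin],key=cv2.contourArea,reverse=True)
E
python3 - <<'E'
from h import *
np.set_printoptions(precision=1,suppress=True)
T=cv2.imread("pics/top0.png")[...,::-1].copy();S=cv2.imread("pics/scene0.png")[...,::-1].copy()
for n,I in(("top",T),("scene",S)):
    H=hsv(I);h,s,v=H[...,0],H[...,1],H[...,2]
    for nm,m in dict(blue=(h>103)&(h<125)&(s>120)&(v>40),yellow=(h>20)&(h<33)&(s>150)&(v>90),black=(v<38),wood=(h>6)&(h<20)&(s>70)&(v>90),red=((h<6)|(h>173))&(s>150)&(v>60)).items():
        for c in blobs(m,40)[:9]:
            x,y,w,k=cv2.boundingRect(c);mm=cv2.moments(c)
            print(n,nm,cv2.contourArea(c),(x,y,w,k),"cen",round(mm['m10']/mm['m00'],1),round(mm['m01']/mm['m00'],1))
a=cv2.resize(T[110:250,170:430],None,fx=3,fy=3,interpolation=cv2.INTER_CUBIC)
cv2.imwrite("pics/crop_top.png",a[...,::-1])
b=cv2.resize(S[180:290,210:470],None,fx=3,fy=3,interpolation=cv2.INTER_CUBIC)
cv2.imwrite("pics/crop_scene.png",b[...,::-1])
E
```

```text
top blue 2026.5 (292, 137, 52, 52) cen 317.5 162.2
top blue 1499.5 (185, 182, 49, 40) cen 208.9 201.2
top blue 792.5 (75, 40, 19, 63) cen 83.8 71.1
top blue 481.0 (145, 43, 13, 63) cen 150.9 73.5
top yellow 800.5 (53, 36, 20, 64) cen 62.6 67.9
top yellow 789.5 (125, 39, 18, 64) cen 133.5 70.9
top yellow 401.5 (269, 142, 12, 44) cen 274.7 164.0
top yellow 381.5 (257, 142, 12, 44) cen 262.6 163.5
top yellow 364.5 (273, 224, 26, 31) cen 285.4 238.5
top yellow 331.5 (194, 279, 31, 19) cen 209.0 288.0
top black 2383.0 (533, 306, 79, 94) cen 556.1 346.3
top black 1368.0 (56, 310, 70, 44) cen 88.4 328.4
top black 1312.0 (593, 42, 47, 72) cen 620.5 80.8
top black 1204.0 (0, 327, 60, 73) cen 31.2 359.9
top black 950.0 (557, 57, 42, 44) cen 575.8 78.5
top black 823.5 (73, 383, 69, 17) cen 110.0 392.4
top black 484.0 (564, 321, 76, 79) cen 585.0 348.8
top black 434.0 (341, 383, 41, 17) cen 359.7 391.6
top black 427.0 (325, 348, 42, 40) cen 342.7 358.0
top wood 11082.0 (0, 130, 67, 202) cen 29.0 227.0
top wood 6672.5 (254, 129, 164, 73) cen 356.4 166.6
top wood 1686.0 (253, 28, 37, 49) cen 270.9
[... 1403 characters left out ...]
0 (141, 90, 28, 13) cen 154.9 95.3
scene black 125.5 (111, 33, 30, 43) cen 118.5 55.6
scene wood 6422.0 (597, 208, 43, 192) cen 619.7 312.9
scene wood 4484.0 (366, 12, 173, 56) cen 458.2 38.6
scene wood 2708.5 (152, 0, 190, 29) cen 266.5 9.4
scene wood 2460.0 (222, 208, 79, 53) cen 259.9 233.2
scene wood 2341.5 (305, 306, 53, 66) cen 331.5 338.6
scene wood 1248.0 (22, 12, 68, 69) cen 54.8 49.8
scene wood 1109.5 (0, 260, 51, 39) cen 23.0 279.1
scene wood 887.0 (146, 159, 38, 33) cen 164.2 174.7
scene wood 730.5 (15, 225, 56, 33) cen 46.1 238.3
scene red 1302.5 (69, 222, 55, 43) cen 97.1 237.7
scene red 721.0 (514, 352, 21, 48) cen 524.0 376.2
scene red 161.5 (175, 117, 17, 15) cen 183.1 123.9
```

View pics/crop_top.png

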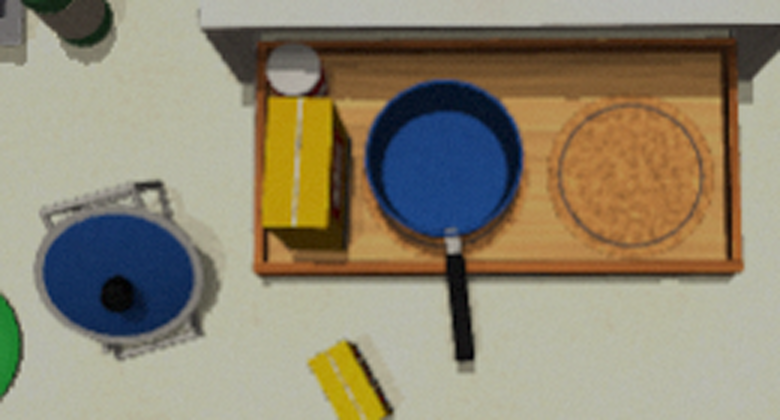

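View pics/crop_scene.png

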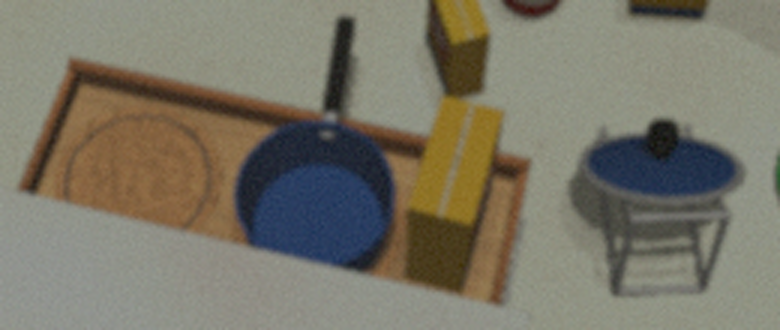

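The crops confirm the objects. The blue lid leans on its wire rest with the knob at top px ~(209,208) and scene px ~(430.5,225.5). The tall carton is in the tray with its top at (270,164), and the small red tin's top is at (268,133). Next come the metric measurements.

Run:
```python
from h import *
np.set_printoptions(precision=1,suppress=True)
T=cv2.imread("pics/top0.png")[...,::-1].copy();S=cv2.imread("pics/scene0.png")[...,::-1].copy()
print("cam",ray("top",[[0,0]])[0],ray("scene",[[0,0]])[0])
cr=lambda x,y:(170+x/3-.33,110+y/3-.33)
f=plane("top",[cr(256,271),cr(741,271)],52);d=f[0]-f[1];yaw=np.arctan2(-d[0],d[1]);print("front",f,np.linalg.norm(d),"yaw",yaw)
Rz=np.array([[np.cos(yaw),-np.sin(yaw)],[np.sin(yaw),np.cos(yaw)]])
m=f.mean(0)[:2]
for k in(55,-145):print("pad pred",k,m+Rz@[108,k])
# ring direct
r=plane("top",[cr(*p) for p in[(560,175),(703,175),(630,104),(630,245)]],16);print("ring",r.mean(0),r)
H=hsv(T);h,s,v=H[...,0],H[...,1],H[...,2]
rim=max(blobs((h>100)&(h<128)&(s>90)&(v>25)),key=lambda c:cv2.contourArea(c)*(cv2.boundingRect(c)[0]>280 and cv2.boundingRect(c)[0]<300))
hl=cv2.convexHull(rim).reshape(-1,2);P=plane("top",hl,101)
c,rad=cv2.minEnclosingCircle(P[:,:2].astype(np.float32));e=cv2.fitEllipse(P[:,:2].astype(np.float32));print("pan rim",c,rad,e)
bl=(v<45)&(s<110);
for nm,x0,x1,y0,y1 in(("handle",316,332,190,234),("knob",198,220,196,218)):
    q=np.zeros_like(bl);q[y0:y1,x0:x1]=bl[y0:y1,x0:x1];cc=blobs(q,10)[0];mm=cv2.moments(cc)
    print(nm,cv2.boundingRect(cc),mm['m10']/mm['m00'],mm['m01']/mm['m00'],cv2.minAreaRect(cc))
    if nm=="handle":
        pts=cc.reshape(-1,2);vx=cv2.fitLine(pts,cv2.DIST_L2,0,.01,.01).ravel();print(vx,plane("top",[(mm['m10']/mm['m00'],mm['m01']/mm['m00']),vx[2:]+vx[:2]*10,vx[2:]-vx[:2]*10],91))
H=hsv(S);bl=(H[...,2]<50)&(H[...,1]<120);q=np.zeros_like(bl);q[212:240,420:442]=bl[212:240,420:442]
for cc in blobs(q,8):
    mm=cv2.moments(cc);print("scene knob",cv2.boundingRect(cc),mm['m10']/mm['m00'],mm['m01']/mm['m00'])
# carton top corners z=196, tin top z=91
k=plane("top",[cr(*p) for p in[(268,98),(333,98),(329,228),(264,226)]],196);print("carton",k,k.mean(0),np.linalg.norm(np.diff(k,axis=0),axis=1))
print("tin",plane("top",[cr(294,70)],91))
print("canister",plane("top",[(499,192)],141),"tomato",plane("top",[(266,277)],108),"bean",plane("top",[(460,284)],108))
print("small carton",plane("top",[cr(345,372)],60))
```

```text
cam [ 403.7   80.3 1175.5] [1118.3  300.4 1265.7]
front [[ 515.4  290.7   52. ]
 [ 523.5 -211.2   52. ]] 502.02988345704614 yaw 0.016243135301009723
pad pred 55 [626.6  96.5]
pad pred -145 [ 629.8 -103.5]
ring [ 629.7 -102.9   16. ] [[ 628.   -26.9   16. ]
 [ 630.4 -180.4   16. ]
 [ 707.  -101.9   16. ]
 [ 553.4 -102.2   16. ]]
pan rim (627.4881591796875, 97.4385986328125) 79.2878646850586 ((627.52978515625, 97.16453552246094), (155.5254669189453, 157.8740234375), 86.27812194824219)
handle (319, 195, 9, 35) 322.88072417465384 212.01490947816822 ((322.83447265625, 212.0137939453125), (34.54692459106445, 6.1453657150268555), 85.2363510131836)
[  0.1   1.  322.9 212.2] [[478.7  78.8  91. ]
 [448.5  74.9  91. ]
 [507.9  82.7  91. ]]
knob (204, 203, 10, 11) 208.15264797507788 208.15887850467288 ((208.09999084472656, 208.1999969482422), (10.28591251373291, 8.049844741821289), 63.43495178222656)
scene knob (424, 221, 12, 12) 429.96254681647935 226.4943820224719
carton [[660.9 258.  196. ]
 [661.6 198.2 196. ]
 [541.3 198.6 196. ]
 [542.3 257.8 196. ]] [601.5 228.1 196. ] [ 59.8 120.3  59.2]
tin [[717.9 251.4  91. ]]
canister [[ 541.  -424.3  141. ]] tomato [[285.5 241.1 108. ]] bean [[ 275.5 -321.   108. ]]
small carton [[412.4 194.7  60. ]]
```

{"op": "carry_out", "data": {
  "deltas": [0,0,-8.1,0,0,0,-1,0,0,-8.1,0,0,0,-1,0,0,-8.1,0,0,0,-1,0,0,0,-0.02,-0.054,0.002,-1,0,0,0,-0.02,-0.054,0.002,-1,0,0,0,-0.02,-0.054,0.002,-1,0,0,0,-0.02,-0.054,0.002,-1,0,0,0,-0.02,-0.054,0.002,-1,0,0,0,-0.02,-0.054,0.002,-1,0,0,0,-0.02,-0.054,0.002,-1,0,0,0,-0.02,-0.054,0.002,-1,0,0,0,-0.02,-0.054,0.002,-1]
}}

```text
clock: 1.6
eef_pos: [430.1, 162.8, 213.2]
tool_rot: [3.141, -0.0, -3.009]
force: [2.1, 1.0, -0.7]
width: 85.1
gripper_force: 0.0
```

```bash
cat >> h.py <<'E'
from scipy.spatial.transform import Rotation as Ro
def to(*pos,rpy=None):
    "shift (m, tool axes) and rotvec (deg, tool) from the current pose to pos (mm)"
    s=ctrl.read_state();R=Ro.from_euler('xyz',s['tool_rot'])
    print("pos",np.round(s['eef_pos'],1),"rpy",np.round(s['tool_rot'],3),"F",np.round(s['force'],1),"w",round(s['width'],1),"gf",round(s['gripper_force'],1),"t",round(s['clock'],2),"q",np.round(s['qpos'],2))
    p=np.array(s['eef_pos'])
    if rpy is not None:
        R2=Ro.from_euler('xyz',rpy);print("turn deg",np.round((R.inv()*R2).as_rotvec(degrees=True),2));R=R2
    for q in pos:
        q=np.array(q,float);print("shift to",q,np.round(R.inv().apply(q-p)/1000,4));p=q
E
python3 -c "
from h import *
to((478.7,78.3,150),(478.7,78.3,72),rpy=(3.1416,0,-3.010))"
```

```text
pos [430.1 162.8 213.2] rpy [ 3.141 -0.    -3.009] F [ 2.1  1.  -0.7] w 85.1 gf 0.0 t 1.6 q [-0.38  0.39 -0.05  2.05  0.03  0.71  1.25]
turn deg [ 0.01 -0.    0.05]
shift to [478.7  78.3 150. ] [-0.0371 -0.0902  0.0632]
shift to [478.7  78.3  72. ] [0.    0.    0.078]
```

{"op": "carry_out", "data": {
  "deltas": [0,0,0,-0.018,-0.045,0.023,-1,0,0,0,-0.019,-0.045,0.02,-1,0,0,0,0,0,0.02,-1,0,0,0,0,0,0.04,-1,0,0,0,0,0,0.038,-1,0,0,0,0,0,0,-1,0,0,0,0,0,0,1,0,0,0,0,0,0,1,0,0,0,0,0,0,1,0,0,0,0,0,0,1,0,0,0,0,0,0,1]
}}

```text
clock: 2.98
eef_pos: [478.3, 79.6, 73.0]
tool_rot: [-3.141, 0.001, -3.01]
force: [-1.5, -1.3, 6.1]
width: 19.0
gripper_force: 58.4
```

```bash
python3 -c "
from h import *
to(rpy=(3.1416,0,-3.010))"
```

```text
pos [478.3  79.6  73. ] rpy [-3.141e+00  1.000e-03 -3.010e+00] F [-1.5 -1.3  6.1] w 19.0 gf 58.4 t 2.98 q [-0.2   0.66 -0.03  2.1   0.05  0.38  1.43]
turn deg [-0.03  0.04 -0.03]
```

{"op": "carry_out", "data": {
  "deltas": [0,0,0,0.001,-0.008,0,1,0,0,0,0.002,-0.016,0,1,0,0,0,0.003,-0.021,0,1,0,0,0,0.003,-0.022,0,1,0,0,0,0.003,-0.022,0,1,0,0,0,0.003,-0.022,0,1,0,0,0,0.003,-0.022,0,1,0,0,0,0.002,-0.022,0,1,0,0,0,0.002,-0.022,0,1,0,0,0,0.001,-0.014,0,1,0,0,0,0.001,-0.008,0,1,0,0,0,0,0,0,1]
}}

```text
clock: 4.47
eef_pos: [481.4, -119.3, 72.6]
tool_rot: [3.141, 0.002, -3.008]
force: [0.1, 3.3, 3.2]
width: 18.5
gripper_force: 58.8
```

```bash
cat >> h.py <<'E'
def pan(T):
    H=hsv(T);h,s,v=H[...,0],H[...,1],H[...,2];m=(h>100)&(h<128)&(s>90)&(v>25);m[:,:285]=0;m[:,430:]=0;m[:110]=0;m[230:]=0
    P=plane("top",cv2.convexHull(blobs(m)[0]).reshape(-1,2),101)[:,:2].astype(np.float32);return cv2.minEnclosingCircle(P),cv2.fitEllipse(P)
E
python3 -c "
from h import *
to((481,-122,72),rpy=(3.1416,0,-3.010))
T=ctrl.get_image('top');cv2.imwrite('pics/top1.png',T[...,::-1]);print(pan(T))
"
```

```text
pos [ 481.4 -119.3   72.6] rpy [ 3.141e+00  2.000e-03 -3.008e+00] F [0.1 3.3 3.2] w 18.5 gf 58.8 t 4.47 q [ 0.25  0.67 -0.09  2.07  0.15  0.4   1.75]
turn deg [0.04 0.11 0.13]
shift to [ 481. -122.   72.] [ 0.0008 -0.0026  0.0006]
(((627.9570922851562, -96.17399597167969), 81.55470275878906), ((628.6963500976562, -96.3468246459961), (155.0570068359375, 161.9088592529297), 53.719024658203125))
```

{"op": "carry_out", "data": {
  "deltas": [0,0,0,0,-0.003,0,1,0,0,0,-0.001,-0.003,0,1,0,0,0,0,0,0,1]
}}

```text
clock: 4.9
eef_pos: [481.8, -123.6, 72.4]
tool_rot: [3.139, -0.001, -3.005]
force: [-1.7, 7.4, 6.5]
width: 18.5
gripper_force: 59.3
```

```bash
python3 -c "
from h import *
to((481,-122,72),rpy=(3.1416,0,-3.010))
T=ctrl.get_image('top');cv2.imwrite('pics/top2.png',T[...,::-1]);print(pan(T))
cr=lambda x,y:(170+x/3-.33,110+y/3-.33)
print(cv2.imwrite('pics/c2.png',cv2.resize(T[110:250,170:430],None,fx=3,fy=3,interpolation=cv2.INTER_CUBIC)[...,::-1]))
"
```

```text
pos [ 481.8 -123.6   72.4] rpy [ 3.139e+00 -1.000e-03 -3.005e+00] F [-1.7  7.4  6.5] w 18.5 gf 59.3 t 4.9 q [ 0.26  0.67 -0.1   2.07  0.15  0.41  1.76]
turn deg [ 0.13 -0.06  0.27]
shift to [ 481. -122.   72.] [0.0005 0.0017 0.0004]
(((628.053955078125, -99.84473419189453), 81.29743957519531), ((629.24658203125, -99.50613403320312), (155.5398406982422, 161.18557739257812), 55.5434455871582))
True
```

View pics/c2.png

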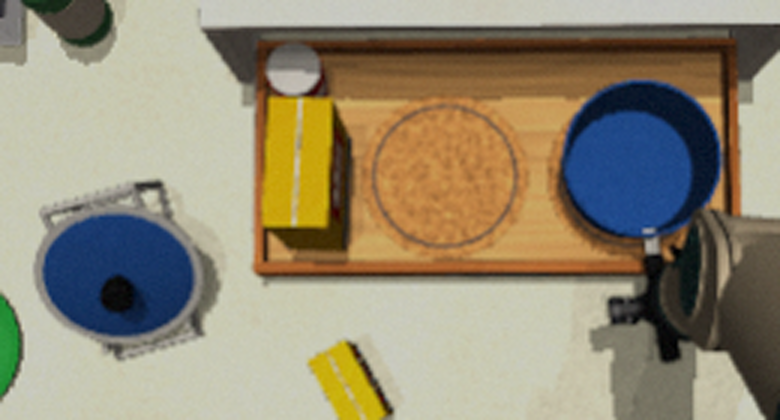

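Pan rim now spans px x 563–720 in the crop over the right rest, i.e. within about 4 mm of its middle. Release and rise, then measure the lid.

{"op": "carry_out", "data": {
  "deltas": [0,0,0,0,0,0,-1,0,0,0,0,0,0,-1,0,0,0,0,0,0,-1,0,0,0,0,0,-0.02,-1,0,0,0,0,0,-0.05,-1,0,0,0,0,0.02,-0.06,-1,0,0,0,0,0.05,-0.05,-1,0,0,0,0,0.05,0,-1]
}}

```text
clock: 5.95
eef_pos: [469.6, -12.9, 249.2]
tool_rot: [-3.14, 0.008, -3.013]
force: [-0.0, 1.0, -0.1]
width: 85.4
gripper_force: 0.0
```

Run:
```python
from h import *
np.set_printoptions(precision=3,suppress=True)
to()
I={n:ctrl.get_image(n) for n in("top","scene")}
for n in I: cv2.imwrite(f"pics/{n}3.png",I[n][...,::-1])
print("pan",pan(I["top"]))
E={}
for n,b in(("top",(178,172,242,228)),("scene",(400,210,464,256))):
    x0,y0,x1,y1=b;H=hsv(I[n])[y0:y1,x0:x1];h,s,v=[H[...,k] for k in range(3)]
    m=((h>100)&(h<128)&(s>90)&(v>25));c=blobs(m,50);c=cv2.convexHull(np.vstack(c))+[x0,y0]
    e=cv2.fitEllipse(c.astype(np.float32));print(n,"blue ellipse",e)
    bl=blobs((v<48)&(s<130),10)[0];mm=cv2.moments(bl);k=(mm['m10']/mm['m00']+x0,mm['m01']/mm['m00']+y0);print("knob",k,cv2.boundingRect(bl))
    E[n]=(e,k)
C,ec=tri(E["scene"][0][0],E["top"][0][0]);K,ek=tri(E["scene"][1],E["top"][1])
print("disc",C,ec,"knob",K,ek);d=K-C;print("axis",d,np.linalg.norm(d),"tilt",np.degrees(np.arccos(d[2]/np.linalg.norm(d))),"az",np.degrees(np.arctan2(d[1],d[0])))
```

```text
pos [469.6 -12.9 249.2] rpy [-3.14   0.008 -3.013] F [-0.   1.  -0.1] w 85.4 gf 0.0 t 5.95 q [ 0.09  0.35 -0.17  1.98  0.08  0.81  1.58]
pan (((631.7409057617188, -98.49716186523438), 79.38642883300781), ((633.3424682617188, -99.56769561767578), (150.3561553955078, 156.72702026367188), 5.819403648376465))
top blue ellipse ((208.91580200195312, 201.16845703125), (40.04067611694336, 49.81846237182617), 96.9498062133789)
knob (208.3980815347722, 208.01199040767386) (26, 31, 10, 11)
scene blue ellipse ((430.2281494140625, 234.98268127441406), (18.163145065307617, 47.44187545776367), 94.15516662597656)
knob (429.979797979798, 226.4929292929293) (25, 11, 11, 12)
disc [506.422 423.655  86.179] 1.4962386488106172 knob [485.06  418.42   99.942] 4.637000712737388
axis [-21.362  -5.235  13.763] 25.9452069820039 tilt 57.96360314794541 az -166.23029314806033
```

Run:
```python
from h import *
np.set_printoptions(precision=2,suppress=True)
for az in(-166,-170,-162):
    a=np.radians(az);n=np.array([np.sin(.698)*np.cos(a),np.sin(.698)*np.sin(a),np.cos(.698)])
    O=np.array([506.4,423.7,86.2])-10*n
    print(az,O,"knob43",O+43*n,proj("top",[O+43*n,O+45*n]).ravel(),proj("scene",[O+43*n,O+45*n]).ravel())
for z in(105,108,111,114):print(z,plane("top",[(208.3,208)],z),plane("scene",[(430,226.5)],z))
```

```text
-166 [512.64 425.25  78.54] knob43 [485.82 418.57 111.48] [207.93 207.22 207.85 207.6 ] [431.48 224.85 431.54 224.24]
-170 [512.73 424.82  78.54] knob43 [485.51 420.02 111.48] [207.44 207.32 207.33 207.7 ] [431.97 224.88 432.06 224.26]
-162 [512.51 425.69  78.54] knob43 [486.23 417.15 111.48] [208.41 207.09 208.37 207.46] [430.99 224.86 431.02 224.25]
105 [[484.02 419.42 105.  ]] [[488.88 415.81 105.  ]]
108 [[483.79 418.47 108.  ]] [[490.51 415.51 108.  ]]
111 [[483.57 417.52 111.  ]] [[492.14 415.21 111.  ]]
114 [[483.34 416.57 114.  ]] [[493.77 414.91 114.  ]]
```

Run:
```python
from h import *
to((440,404,215),(440.5,404.7,165.6),(496,420.3,97.5),rpy=(np.pi,np.radians(40),np.radians(-164)))
```

```text
pos [466.8  -7.6 246.8] rpy [ 3.139e+00  2.000e-03 -3.002e+00] F [-0.3  0.2 -0.1] w 85.4 gf 0.0 t 6.05 q [ 0.09  0.35 -0.18  1.99  0.08  0.81  1.58]
turn deg [ -2.66 -39.81  -7.7 ]
shift to [440. 404. 215.] [-0.0467  0.4031  0.0807]
shift to [440.5 404.7 165.6] [0.0312 0.0005 0.0383]
shift to [496.  420.3  97.5] [-0.0004 -0.0003  0.0892]
```

{"op": "carry_out", "data": {
  "deltas": [-0.5,-8,-1.5,0,0,0,-1,-0.5,-8,-1.5,0,0,0,-1,-0.5,-8,-1.5,0,0,0,-1,-0.5,-8,-1.5,0,0,0,-1,-0.6,-8,-1.5,0,0,0,-1,0,0,0,-0.006,0.05,0.01,-1,0,0,0,-0.006,0.05,0.01,-1,0,0,0,-0.006,0.05,0.01,-1,0,0,0,-0.006,0.05,0.01,-1,0,0,0,-0.006,0.05,0.01,-1,0,0,0,-0.006,0.05,0.01,-1,0,0,0,-0.006,0.05,0.01,-1]
}}

```text
clock: 7.55
eef_pos: [448.9, 290.5, 232.1]
tool_rot: [3.063, 0.428, -2.925]
force: [1.7, -0.4, -0.6]
width: 85.4
gripper_force: 0.0
```

Run:
```python
from h import *
to((440.5,404.7,165.6),(496,420.3,97.5),rpy=(np.pi,np.radians(40),np.radians(-164)))
```

```text
pos [448.9 290.5 232.1] rpy [ 3.063  0.428 -2.925] F [ 1.7 -0.4 -0.6] w 85.4 gf 0.0 t 7.55 q [-1.33  0.44  0.86  2.24 -1.02  0.29  2.16]
turn deg [  2.55 -15.34  -3.63]
shift to [440.5 404.7 165.6] [0.0248 0.1121 0.066 ]
shift to [496.  420.3  97.5] [-0.0004 -0.0003  0.0892]
```

{"op": "carry_out", "data": {
  "deltas": [0,0,0,0.0,0.05,0.015,-1,0,0,0,0,0.05,0.015,-1,0,0,0,0,0.015,0,-1,0,-5,-1,0,0,0,-1,1,-5,-1,0,0,0,-1,1,-5,-1,0,0,0,-1]
}}

```text
clock: 8.3
eef_pos: [433.1, 424.0, 249.2]
tool_rot: [-3.118, 0.641, -2.877]
force: [-0.4, 0.3, -0.8]
width: 85.2
gripper_force: 0.0
```

Run:
```python
from h import *
to((440.5,404.7,165.6),(496,420.3,97.5),rpy=(np.pi,np.radians(40),np.radians(-164)))
```

```text
pos [433.1 424.  249.2] rpy [-3.118  0.641 -2.877] F [-0.4  0.3 -0.8] w 85.2 gf 0.0 t 8.3 q [-1.8   0.69  1.13  2.15 -1.1   0.23  1.91]
turn deg [-1.87 -3.29 -0.63]
shift to [440.5 404.7 165.6] [ 0.0524 -0.0206  0.0652]
shift to [496.  420.3  97.5] [-0.0004 -0.0003  0.0892]
```

{"op": "carry_out", "data": {
  "deltas": [0,6,0,0,0,0,-1,0,6,0,0,0,0,-1,0,5,0,0,0,0,-1]
}}

```text
clock: 8.68
eef_pos: [432.9, 424.2, 248.6]
tool_rot: [-3.121, 0.34, -2.883]
force: [-0.2, -0.1, -0.8]
width: 85.6
gripper_force: 0.0
```

Run:
```python
from h import *
to((463,411.3,171),(489.3,418.8,95.7),rpy=(np.pi,np.radians(20),np.radians(-164)))
```

```text
pos [432.9 424.2 248.6] rpy [-3.121  0.34  -2.883] F [-0.2 -0.1 -0.8] w 85.6 gf 0.0 t 8.68 q [-1.67  0.76  1.24  1.92 -0.87  0.76  1.77]
turn deg [-1.59 -0.53 -1.09]
shift to [463.  411.3 171. ] [ 0.0027 -0.0207  0.0816]
shift to [489.3 418.8  95.7] [ 0.0001 -0.      0.0801]
```

{"op": "carry_out", "data": {
  "deltas": [-1.6,-0.5,-1.1,0,0,0,-1,0,0,0,0.001,-0.007,0.027,-1,0,0,0,0.001,-0.007,0.027,-1,0,0,0,0.001,-0.007,0.027,-1,0,0,0,0,0,0,-1]
}}

```text
clock: 9.3
eef_pos: [462.4, 409.7, 169.9]
tool_rot: [3.141, 0.348, -2.865]
force: [0.4, -0.1, 0.1]
width: 85.7
gripper_force: 0.0
```

Run:
```python
from h import *
to((463,411.3,171),(489.3,418.8,95.7),rpy=(np.pi,np.radians(20),np.radians(-164)))
```

```text
pos [462.4 409.7 169.9] rpy [ 3.141  0.348 -2.865] F [ 0.4 -0.1  0.1] w 85.7 gf 0.0 t 9.3 q [-1.48  0.77  0.99  2.   -1.05  0.54  1.99]
turn deg [-0.01 -0.07 -0.12]
shift to [463.  411.3 171. ] [-0.0014  0.0013 -0.0007]
shift to [489.3 418.8  95.7] [ 0.0001 -0.      0.0801]
```

{"op": "carry_out", "data": {
  "deltas": [0,0,0,-0.001,0.001,0.025,-1,0,0,0,0,0,0.025,-1,0,0,0,0,0,0.02,-1,0,0,0,0,0,0.009,-1,0,0,0,0,0,0,-1,0,0,0,0,0,0,1,0,0,0,0,0,0,1,0,0,0,0,0,0,1,0,0,0,0,0,0,1]
}}

```text
clock: 10.42
eef_pos: [490.0, 419.7, 98.7]
tool_rot: [3.14, 0.353, -2.863]
force: [-1.3, -3.3, 6.6]
width: 29.5
gripper_force: 58.7
```

Run:
```python
from h import *
to((489.3,418.8,95.7),rpy=(np.pi,np.radians(20),np.radians(-164)))
a=[ctrl.get_image(n) for n in("top","scene")]
b=[cv2.resize(x,None,fx=4,fy=4,interpolation=cv2.INTER_CUBIC) for x in(a[0][160:260,160:260],a[1][170:270,380:480])]
cv2.imwrite("pics/grasp.png",np.hstack(b)[...,::-1])
```

```text
pos [490.  419.7  98.7] rpy [ 3.14   0.353 -2.863] F [-1.3 -3.3  6.6] w 29.5 gf 58.7 t 10.43 q [-1.27  0.81  0.67  1.97 -1.08  0.32  2.01]
turn deg [ 0.06  0.22 -0.04]
shift to [489.3 418.8  95.7] [ 0.0019 -0.0006  0.0025]
```

View pics/grasp.png

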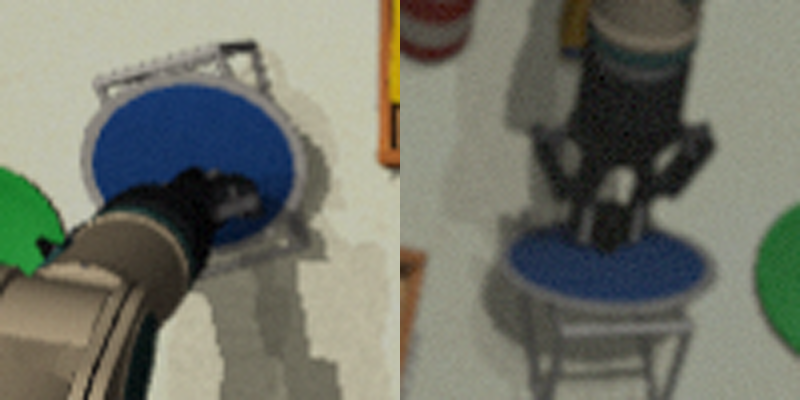

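Run:
```python
from h import *
p=ctrl.read_state()['eef_pos'];p=np.array(p)
a=p+45*np.array([-.617,-.177,.766]);b=np.array([455,405,300])
to(a,b)
to(b,(520,300,300),(610,100,300),(628.3,-100.4,240),(628.3,-100.4,123),rpy=(np.pi,np.radians(-20),np.radians(-164)))
```

```text
pos [490.  419.6  98.7] rpy [ 3.14   0.353 -2.863] F [-1.3 -3.3  4.4] w 29.2 gf 58.7 t 10.53 q [-1.27  0.81  0.67  1.97 -1.08  0.32  2.01]
shift to [462.21435856 411.68051206 133.12733872] [ 0.0152  0.     -0.0423]
shift to [455. 405. 300.] [-0.0494 -0.0042 -0.1596]
pos [490.  419.6  98.7] rpy [ 3.14   0.353 -2.863] F [-1.3 -3.3  4.4] w 29.2 gf 58.7 t 10.53 q [-1.27  0.81  0.67  1.97 -1.08  0.32  2.01]
turn deg [ 8.000e-02  4.022e+01 -2.000e-02]
shift to [455. 405. 300.] [ 0.1043 -0.0044 -0.1763]
shift to [520. 300. 300.] [-0.0315 -0.1188 -0.0115]
shift to [610. 100. 300.] [-0.0295 -0.2171 -0.0107]
shift to [ 628.3 -100.4  240. ] [ 0.0149 -0.1977  0.0693]
shift to [ 628.3 -100.4  123. ] [-0.04   -0.      0.1099]
```

{"op": "carry_out", "data": {
  "deltas": [0,0,0,0.004,0,-0.01,1,0,0,0,0.004,0,-0.011,1,0,0,0,0.004,0,-0.011,1,0,0,0,0.004,0,-0.011,1,0,0,0,-0.012,0,-0.036,1,0,0,0,-0.012,0,-0.04,1,0,0,0,-0.012,0,-0.04,1,0,0,0,-0.012,-0.004,-0.04,1,0,8,0,0,0,0,1,0,8,0,0,0,0,1,0,8,0,0,0,0,1,0,8,0,0,0,0,1]
}}

```text
clock: 12.02
eef_pos: [452.9, 406.1, 296.3]
tool_rot: [3.139, -0.211, -2.861]
force: [0.8, 0.2, -2.3]
width: 29.2
gripper_force: 59.8
```

Run:
```python
from h import *
to((520,300,300),(610,100,300),(628.3,-100.4,240),(628.3,-100.4,123),rpy=(np.pi,np.radians(-20),np.radians(-164)))
```

```text
pos [452.9 406.1 296.3] rpy [ 3.139 -0.211 -2.861] F [ 0.8  0.2 -2.3] w 29.2 gf 59.8 t 12.03 q [-1.2   0.79  0.97  1.38 -0.64  1.52  1.65]
turn deg [0.12 7.91 0.11]
shift to [520. 300. 300.] [-0.0319 -0.1205 -0.0155]
shift to [610. 100. 300.] [-0.0295 -0.2171 -0.0107]
shift to [ 628.3 -100.4  240. ] [ 0.0149 -0.1977  0.0693]
shift to [ 628.3 -100.4  123. ] [-0.04   -0.      0.1099]
```

{"op": "carry_out", "data": {
  "deltas": [0,8,0,0,0,0,1,0,0,0,-0.011,-0.04,-0.005,1,0,0,0,-0.011,-0.04,-0.005,1,0,0,0,-0.011,-0.04,-0.005,1,0,0,0,-0.006,-0.043,-0.002,1,0,0,0,-0.006,-0.043,-0.002,1,0,0,0,-0.006,-0.043,-0.002,1,0,0,0,-0.006,-0.043,-0.002,1,0,0,0,-0.006,-0.043,-0.002,1,0,0,0,0.003,-0.04,0.013,1,0,0,0,0.003,-0.04,0.013,1,0,0,0,0.003,-0.04,0.013,1]
}}

```text
clock: 13.52
eef_pos: [623.3, -19.5, 262.8]
tool_rot: [3.14, -0.347, -2.861]
force: [1.4, 1.1, -1.6]
width: 29.2
gripper_force: 59.9
```

Run:
```python
from h import *
to((628.3,-100.4,230),(628.3,-100.4,123),rpy=(np.pi,np.radians(-20),np.radians(-164)))
```

```text
pos [623.3 -19.5 262.8] rpy [ 3.14  -0.347 -2.861] F [ 1.4  1.1 -1.6] w 29.2 gf 59.9 t 13.53 q [-0.44  0.91  0.91  1.23 -0.48  1.58  2.25]
turn deg [0.07 0.14 0.08]
shift to [ 628.3 -100.4  230. ] [ 0.0052 -0.0792  0.0368]
shift to [ 628.3 -100.4  123. ] [-0.0366 -0.      0.1005]
```

{"op": "carry_out", "data": {
  "deltas": [0,0,0,0.002,-0.03,0.013,1,0,0,0,0.002,-0.029,0.013,1,0,0,0,0.001,-0.02,0.011,1,0,0,0,-0.008,0,0.022,1,0,0,0,-0.008,0,0.022,1,0,0,0,-0.006,0,0.017,1,0,0,0,0,0,0,1]
}}

```text
clock: 14.4
eef_pos: [627.6, -98.4, 163.4]
tool_rot: [3.138, -0.349, -2.86]
force: [0.9, -0.2, -1.1]
width: 29.2
gripper_force: 59.9
```

Run:
```python
from h import *
np.set_printoptions(precision=2,suppress=True)
to((628.3,-100.4,123),rpy=(np.pi,np.radians(-20),np.radians(-164)))
a=[ctrl.get_image(n) for n in("top","scene")]
for n,x in zip(("top","scene"),a): cv2.imwrite(f"pics/{n}5.png",x[...,::-1])
b=[cv2.resize(x,None,fx=4,fy=4,interpolation=cv2.INTER_CUBIC) for x in(a[0][110:220,330:430],a[1][180:290,210:310])]
cv2.imwrite("pics/hover.png",np.hstack(b)[...,::-1])
print("pan centre at rim, expected px",proj("top",[(632,-99.3,101)]),proj("scene",[(632,-99.3,101)]))
```

```text
pos [627.6 -98.4 163.4] rpy [ 3.14 -0.35 -2.86] F [ 0.9 -0.2 -1.1] w 29.2 gf 59.9 t 14.4 q [-0.33  1.02  0.86  1.3  -0.51  1.41  2.37]
turn deg [ 0.16 -0.02  0.13]
shift to [ 628.3 -100.4  123. ] [-0.01 -0.    0.04]
pan centre at rim, expected px [[383.23 161.68]] [[251.76 228.33]]
```

View pics/hover.png

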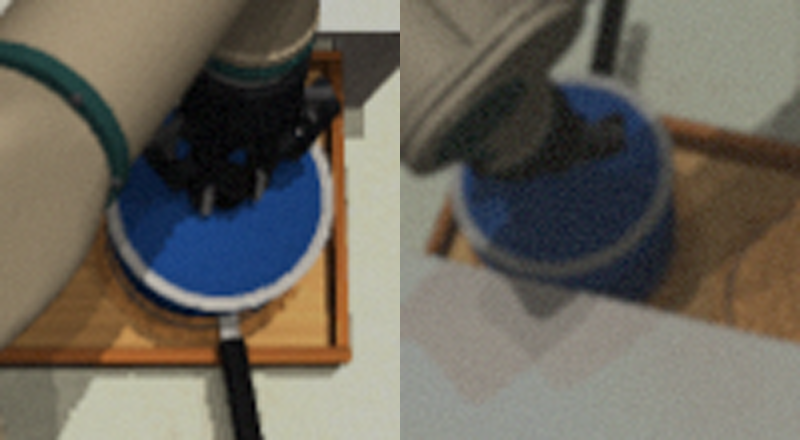

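Run:
```python
from h import *
from scipy.optimize import least_squares
np.set_printoptions(precision=2,suppress=True)
for n,x0,y0,off in(("top",330,110,0),("scene",210,180,400)):
    I=cv2.imread(f"pics/{n}5.png")[...,::-1]
    H=hsv(I);c0=proj(n,[(632,-99.3,141)])[0]
    m=((H[...,0]>100)&(H[...,0]<128)&(H[...,1]>110)&(H[...,2]>60)).astype(np.uint8)
    # radial search: from blue outward, last grey rim sample
    pts=[]
    for z in(141,):
        for t in np.radians(np.arange(0,360,5)):
            rr=np.arange(66,96,.5);X=np.c_[632+rr*np.cos(t),-99.3+rr*np.sin(t),np.full(len(rr),z)];p=proj(n,X).astype(np.float32)
            sm=cv2.remap(I,p[:,0],p[:,1],cv2.INTER_LINEAR).reshape(-1,3).astype(float)
            sat=sm.max(1)-sm.min(1);g=(sat<45)&(sm.mean(1)>95)
            k=np.where(g)[0]
            blue=(sm[:6,2]-sm[:6,0]).min()>40
            if len(k)>4 and blue and len(k)*.5<14 and k.max()-k.min()+1<len(k)+2: pts.append((np.degrees(t),rr[k.min()],rr[k.max()]))
    pts=np.array(pts);print(n,len(pts))
    if len(pts)<5: print(pts);continue
    t=np.radians(pts[:,0])
    for col in(1,2):
        A=np.c_[np.cos(t),np.sin(t),np.ones(len(t))];s=np.linalg.lstsq(A,pts[:,col],rcond=None)[0];print("offset dx,dy,r",s,"res",np.abs(A@s-pts[:,col]).max(),"angles",pts[::6,0])
```

```text
top 28
offset dx,dy,r [ 7.89  6.37 79.69] res 7.653581623408712 angles [ 85. 135. 165. 205. 235.]
offset dx,dy,r [ 4.78  5.1  86.21] res 4.72741050748219 angles [ 85. 135. 165. 205. 235.]
scene 9
offset dx,dy,r [-0.27  0.92 74.26] res 0.5791202209135662 angles [165. 320.]
offset dx,dy,r [ 3.01 11.01 86.7 ] res 2.7565881554835556 angles [165. 320.]
```

Run:
```python
from h import *
np.set_printoptions(precision=1,suppress=True)
def fit(P,r=83):
    from scipy.optimize import least_squares
    return least_squares(lambda c:np.hypot(*(P-c).T)-r,P.mean(0))
for n,x0,y0,pts in(("top",330,110,[(108,212),(118,248),(150,288),(222,313),(295,287),(325,245),(334,200),(322,160)]),
                 ("scene",210,180,[(54,205),(85,248),(140,274),(190,268),(240,240),(273,200),(275,165),(255,110)])):
    q=[(x0+x/4-.375,y0+y/4-.375) for x,y in pts]
    for z in(138,143):
        P=plane(n,q,z)[:,:2];s=fit(P);print(n,z,s.x,np.round(s.fun,1))
```

```text
top 138 [630.8 -96.8] [-1.8 -1.1 -0.6 -0.   0.4 -0.4 -0.3 -3. ]
top 143 [630.3 -95.8] [-2.3 -1.4 -0.6  0.1  0.4 -0.5 -0.6 -3.4]
scene 138 [629.4 -96.9] [ 0.4 -1.9  0.4 -0.6 -0.6  2.6 -1.2 -1.8]
scene 143 [631.3 -95.5] [-0.1 -2.1  0.4 -0.6 -0.5  2.5 -1.4 -2.2]
```

Run:
```python
from h import *
to((629.2,-101.3,163.4),(629.2,-101.3,128),(629.2,-101.3,122))
```

```text
pos [628.6 -99.4 165.5] rpy [ 3.14  -0.347 -2.861] F [ 0.4 -0.1 -1.2] w 29.2 gf 59.9 t 14.5 q [-0.33  1.01  0.87  1.3  -0.51  1.41  2.37]
shift to [ 629.2 -101.3  163.4] [-0.0007 -0.002   0.0019]
shift to [ 629.2 -101.3  128. ] [-0.012  -0.      0.0333]
shift to [ 629.2 -101.3  122. ] [-0.002  -0.      0.0056]
```

{"op": "carry_out", "data": {
  "deltas": [0,0,0,-0.001,-0.001,0.002,1,0,0,0,-0.004,0,0.011,1,0,0,0,-0.004,0,0.011,1,0,0,0,-0.004,0,0.011,1,0,0,0,0,0,0,1]
}}

```text
clock: 15.12
eef_pos: [628.1, -99.7, 125.9]
tool_rot: [3.138, -0.35, -2.861]
force: [-0.1, 0.7, -3.1]
width: 29.3
gripper_force: 59.9
```

{"op": "carry_out", "data": {
  "deltas": [0,0,0,-0.001,0,0.003,1,0,0,0,0,0,0,1]
}}

```text
clock: 15.38
eef_pos: [628.9, -100.2, 124.4]
tool_rot: [3.14, -0.347, -2.861]
force: [0.6, 0.6, -1.7]
width: 29.3
gripper_force: 59.9
```

{"op": "carry_out", "data": {
  "deltas": [0,0,0,-0.001,0,0.003,1,0,0,0,0,0,0,1]
}}

```text
clock: 15.62
eef_pos: [629.0, -100.0, 123.3]
tool_rot: [3.14, -0.346, -2.861]
force: [-1.2, 3.1, 7.2]
width: 29.4
gripper_force: 60.6
```

{"op": "carry_out", "data": {
  "deltas": [0,0,0,-0.001,0,0.002,1,0,0,0,0,0,0,1]
}}

```text
clock: 15.88
eef_pos: [629.4, -100.0, 123.1]
tool_rot: [3.14, -0.346, -2.861]
force: [-2.7, 4.5, 16.7]
width: 29.6
gripper_force: 61.5
```

{"op": "carry_out", "data": {
  "deltas": [0,0,0,0,0,0,-1,0,0,0,0,0,0,-1,0,0,0,0,0,0,-1,0,0,0,0.006,0,-0.017,-1,0,0,0,0.012,0,-0.033,-1,0,0,0,0.018,0,-0.05,-1,0,0,0,0.018,0,-0.05,-1,0,0,0,0,0.05,-0.02,-1,0,0,0,0,0.055,0,-1,0,0,0,0,0.055,0,-1]
}}

```text
clock: 17.12
eef_pos: [591.4, 56.4, 299.1]
tool_rot: [3.14, -0.345, -2.862]
force: [1.2, 0.4, -0.7]
width: 85.7
gripper_force: 0.0
```

Run:
```python
from h import *
np.set_printoptions(precision=1,suppress=True)
to()
a=[ctrl.get_image(n) for n in("top","scene")]
for n,x in zip(("top","scene"),a): cv2.imwrite(f"pics/{n}6.png",x[...,::-1])
b=[cv2.resize(x,None,fx=3,fy=3,interpolation=cv2.INTER_CUBIC) for x in(a[0][110:250,250:430],a[1][170:310,205:285])]
cv2.imwrite("pics/seated.png",np.hstack(b)[...,::-1])
```

```text
pos [591.4  56.4 299.1] rpy [ 3.1 -0.3 -2.9] F [ 1.2  0.4 -0.7] w 85.7 gf 0.0 t 17.12 q [-0.6  0.8  0.9  1.3 -0.5  1.6  2.2]
```

View pics/seated.png

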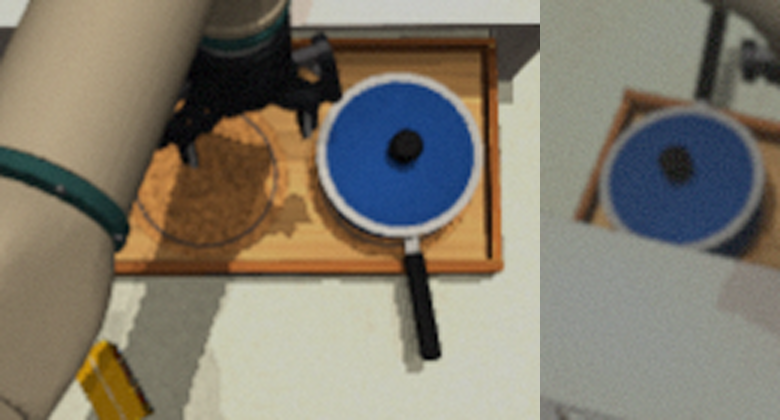

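Run:
```python
from h import *
np.set_printoptions(precision=1,suppress=True)
print("lid rim",plane("top",[(250+400/3-.33,110+155/3-.33)],104),"knob top",plane("top",[(250+405/3-.33,110+147/3-.33)],148),plane("scene",[(205+(676-540)/3-.33,170+164/3-.33)],146))
to((601,320,290),(601,300,172),(601,272,172),rpy=(np.pi,0,np.radians(-180)))
```

```text
lid rim [[632.4 -98.1 104. ]] knob top [[630.8 -95.6 148. ]] [[640.  -93.4 146. ]]
pos [591.1  63.4 298.1] rpy [ 3.1 -0.3 -2.8] F [0.  0.5 0.3] w 85.2 gf 0.0 t 17.23 q [-0.6  0.8  0.9  1.3 -0.5  1.6  2.2]
turn deg [ -2.4 -19.7  16.5]
shift to [601. 320. 290.] [-0.   0.3  0. ]
shift to [601. 300. 172.] [ 0.  -0.   0.1]
shift to [601. 272. 172.] [ 0. -0. -0.]
```

The lid centre is at about (632,-98), on the pan and level. Next I swing round to the carton's left side with the fingers shut.

{"op": "carry_out", "data": {
  "deltas": [-0.8,-6.6,5.5,0,0,0,1,-0.8,-6.6,5.5,0,0,0,1,-0.8,-6.5,5.5,0,0,0,1,0,0,0,-0.002,0.051,0,1,0,0,0,-0.002,0.051,0,1,0,0,0,-0.002,0.051,0,1,0,0,0,-0.002,0.051,0,1,0,0,0,-0.002,0.053,0,1,0,0,0,0,0,0,1]
}}

```text
clock: 18.35
eef_pos: [603.3, 317.8, 295.5]
tool_rot: [-3.137, -0.001, 3.141]
force: [0.2, -1.2, -0.3]
width: -0.3
gripper_force: 0.0
```

Run:
```python
from h import *
to((601,305,290),(601,305,172),(601,275,172),rpy=(np.pi,0,np.radians(-180)))
```

```text
pos [603.3 317.8 295.5] rpy [-3.137e+00 -1.000e-03  3.141e+00] F [ 0.2 -1.2 -0.3] w -0.3 gf 0.0 t 18.35 q [-1.01  0.83  1.05  1.35 -0.7   1.36  1.6 ]
turn deg [-0.27 -0.05 -0.03]
shift to [601. 305. 290.] [ 0.0023 -0.0128  0.0055]
shift to [601. 305. 172.] [ 0.    -0.     0.118]
shift to [601. 275. 172.] [ 0.   -0.03 -0.  ]
```

Down (to z ≈ 173), then a slow push towards −y.

{"op": "carry_out", "data": {
  "deltas": [0,0,0,0.001,0,0.04,1,0,0,0,0.001,0,0.042,1,0,0,0,0,-0.012,0.041,1,0,0,0,0,-0.015,0,1,0,0,0,0,-0.01,0,1,0,0,0,0,-0.01,0,1,0,0,0,0,-0.01,0,1,0,0,0,0,-0.01,0,1,0,0,0,0,0,0,1]
}}

```text
clock: 19.48
eef_pos: [601.6, 243.1, 173.7]
tool_rot: [-3.135, -0.0, 3.13]
force: [0.4, 0.4, 0.0]
width: 0.4
gripper_force: 0.1
```

Run:
```python
from h import *
to()
a=[ctrl.get_image(n) for n in("top","scene")]
for n,x in zip(("top","scene"),a): cv2.imwrite(f"pics/{n}7.png",x[...,::-1])
b=[cv2.resize(x,None,fx=3,fy=3,interpolation=cv2.INTER_CUBIC) for x in(a[0][110:240,230:350],a[1][190:320,300:420])]
cv2.imwrite("pics/tip.png",np.hstack(b)[...,::-1])
```

```text
pos [601.6 243.1 173.7] rpy [-3.135 -0.     3.13 ] F [0.4 0.4 0. ] w 0.4 gf 0.1 t 19.48 q [-0.93  0.89  0.97  1.59 -0.8   1.1   1.81]
```

View pics/tip.png

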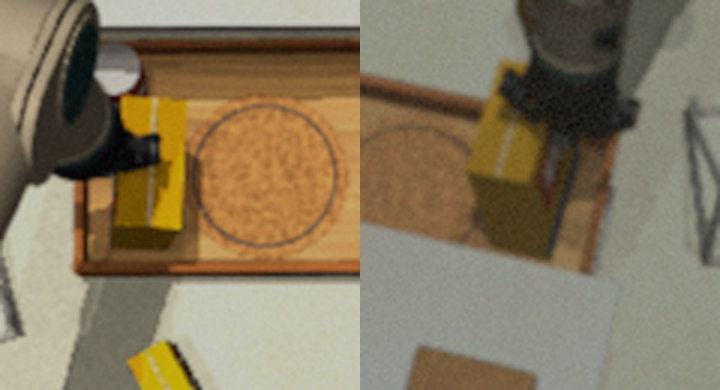

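The carton's right side face is no longer visible and its top edge has moved about 30 mm right, so it is tilting rather than sliding. I keep pushing.

{"op": "carry_out", "data": {
  "deltas": [0,0,0,0,-0.008,0,1,0,0,0,0,-0.008,0,1,0,0,0,0,-0.008,0,1,0,0,0,0,-0.008,0,1,0,0,0,0,-0.008,0,1,0,0,0,0,0,0,1,0,0,0,0,0,0,1,0,0,0,0,0,0,1,0,0,0,0,0,-0.04,1,0,0,0,0,0,-0.05,1,0,0,0,-0.01,0.05,-0.03,1]
}}

```text
clock: 20.95
eef_pos: [613.0, 250.6, 297.3]
tool_rot: [-3.134, 0.004, 3.123]
force: [1.7, 0.6, 0.1]
width: -0.4
gripper_force: 0.0
```

Run:
```python
from h import *
np.set_printoptions(precision=1,suppress=True)
to()
a=[ctrl.get_image(n) for n in("top","scene")]
for n,x in zip(("top","scene"),a): cv2.imwrite(f"pics/{n}8.png",x[...,::-1])
b=[cv2.resize(x,None,fx=2,fy=2,interpolation=cv2.INTER_CUBIC) for x in(a[0][110:250,230:430],a[1][180:320,210:400])]
cv2.imwrite("pics/down.png",np.hstack(b)[...,::-1])
```

```text
pos [613.  250.6 297.3] rpy [-3.1  0.   3.1] F [1.7 0.6 0.1] w -0.4 gf 0.0 t 20.95 q [-0.9  0.8  1.1  1.4 -0.7  1.3  1.7]
```

View pics/down.png

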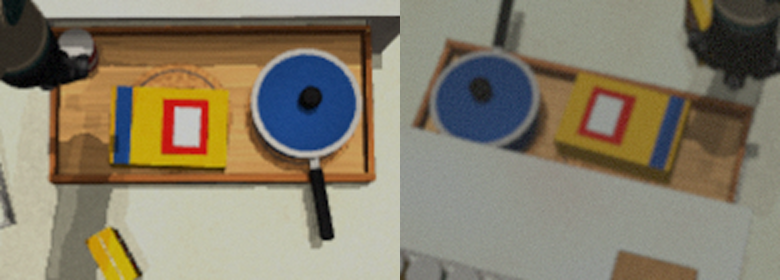

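The view shows the carton flat on its broad face over the left rest, at ×2-crop px (168,126). The tin stands at (77,45), and the lidded pan at (306,103) is undisturbed. Next is the tray push. I will start it with the tool vertical and tilt later, to stay clear of the shelf edge.

{"op": "carry_out", "data": {
  "deltas": [0,0,0,0.029,-0.041,0.018,1,0,0,0,0.029,-0.041,0.018,1,0,0,0,0.029,-0.041,0.018,1,0,0,0,0.028,-0.041,0.018,1,0,0,0,0.028,-0.041,0.018,1,0,0,0,0,0,0.04,1,0,0,0,0,0,0.045,1,0,0,0,0,0,0.045,1,0,0,0,0,0,0.03,1,0,0,0,0,0,0,1]
}}

```text
clock: 22.3
eef_pos: [465.1, 49.9, 43.2]
tool_rot: [-3.136, -0.004, 3.132]
force: [-0.3, 0.0, 0.4]
width: -0.2
gripper_force: 0.0
```

Run:
```python
from h import *
np.set_printoptions(precision=3,suppress=True)
print("carton centre",plane("top",[(230+168.5/2-.25,110+126.5/2-.25)],76),"rel pad_left (626.6,96.5)")
to((505,45,32),rpy=(np.pi,0,np.pi))
```

```text
carton centre [[598.927 107.901  76.   ]] rel pad_left (626.6,96.5)
pos [465.1  49.9  43.2] rpy [-3.136 -0.004  3.132] F [-0.3  0.   0.4] w -0.2 gf 0.0 t 22.3 q [-0.59  0.82  0.65  2.17 -1.07  0.53  2.46]
turn deg [-0.35 -0.24 -0.56]
shift to [505.  45.  32.] [-0.04  -0.005  0.011]
```

{"op": "carry_out", "data": {
  "deltas": [0,0,0,-0.015,0,0.011,1,0,0,0,-0.015,0,0,1,0,0,0,-0.008,0,0,1,0,0,0,-0.005,0,0,1,0,0,0,-0.006,0,0,1,0,0,0,-0.008,0,0,1,0,0,0,-0.011,0,0,1,0,0,0,-0.011,0,0,1,0,0,0,-0.011,0,0,1,0,0,0,-0.011,0,0,1,0,0,0,-0.008,0,0,1,0,0,0,-0.004,0,0,1]
}}

```text
clock: 23.8
eef_pos: [580.5, 48.3, 33.7]
tool_rot: [-3.135, 0.001, 3.132]
force: [-3.2, 1.6, 1.2]
width: -0.1
gripper_force: 1.3
```

```bash
cat >> h.py <<'E'
def front():
    "tray front edge px -> mm at z=52, right of the carton's midline"
    T=ctrl.get_image('top');cv2.imwrite('pics/t%d.png'%(ctrl.read_state()['clock']*100),T[...,::-1]);return T
E
python3 - <<'E'
from h import *
to((580,45,32),rpy=(np.pi,0,np.pi))
T=front();print(T[120:205:1,300].tolist()[::4])
H=hsv(T);w=(H[...,0]>5)&(H[...,0]<20)&(H[...,1]>110)&(H[...,2]>80)
for c in(265,275,395,405):
    r=np.where(w[110:215,c])[0]+110;print(c,r.max(),plane("top",[(c,r.max()+.5)],52).round(1))
E
```

```text
pos [580.5  48.3  33.7] rpy [-3.135e+00  1.000e-03  3.132e+00] F [-3.2  1.6  1.2] w -0.1 gf 1.3 t 23.8 q [-0.56  0.95  0.73  1.86 -0.95  0.72  2.28]
turn deg [-0.4   0.04 -0.55]
shift to [580.  45.  32.] [ 0.0005 -0.0033  0.0017]
[[80, 66, 48], [91, 64, 37], [93, 60, 33], [139, 97, 6], [194, 154, 11], [194, 161, 11], [194, 161, 13], [194, 159, 12], [194, 160, 15], [194, 161, 13], [101, 91, 74], [119, 107, 88], [124, 110, 91], [128, 116, 95], [129, 117, 94], [131, 116, 92], [129, 114, 92], [125, 111, 91], [120, 108, 89], [110, 98, 79], [71, 71, 58], [21, 40, 35]]
265 177 [[586.7 261.6  52. ]]
275 174 [[596.6 230.5  52. ]]
395 177 [[ 592.9 -144.2   52. ]]
405 177 [[ 593.4 -175.3   52. ]]
```

{"op": "carry_out", "data": {
  "deltas": [0,0,0,-0.005,0,0,1,0,0,0,-0.009,0,0,1,0,0,0,-0.01,0,0,1,0,0,0,-0.01,0,0,1,0,0,0,-0.01,0,0,1,0,0,0,-0.006,0,0,1,0,-5,0,0,0,0,1,0,-5,0,0,0,0,1,0,-5,0,0,0,0,1,0,-5,0,0,0,0,1,0,0,0,0,0,0,1]
}}

```text
clock: 25.22
eef_pos: [650.4, 49.4, 54.9]
tool_rot: [-3.128, 0.306, 3.132]
force: [0.9, -0.4, -0.1]
width: 0.1
gripper_force: 0.0
```

Run:
```python
from h import *
to((695,48,33),(708,48,33))
```

```text
pos [650.4  49.4  54.9] rpy [-3.128  0.306  3.132] F [ 0.9 -0.4 -0.1] w 0.1 gf 0.0 t 25.23 q [-0.39  0.81  0.38  1.95 -1.1   0.23  2.45]
shift to [695.  48.  33.] [-0.0359 -0.0005  0.0344]
shift to [708.  48.  33.] [-0.0124  0.0002  0.0039]
```

Run:
```python
from h import *
to((605,48,60),(605,48,30))
print('then turned to 12:')
to((605,48,60),(605,48,30),(690,48,30),rpy=(np.pi,np.radians(12),np.pi))
```

```text
pos [650.4  49.4  54.9] rpy [-3.128  0.306  3.132] F [ 0.9 -0.4 -0.1] w 0.1 gf 0.0 t 25.23 q [-0.39  0.81  0.38  1.95 -1.1   0.23  2.45]
shift to [605.  48.  60.] [ 0.0418 -0.002  -0.0185]
shift to [605.  48.  30.] [0.009  0.0004 0.0286]
then turned to 12:
pos [650.4  49.4  54.9] rpy [-3.128  0.306  3.132] F [ 0.9 -0.4 -0.1] w 0.1 gf 0.0 t 25.23 q [-0.39  0.81  0.38  1.95 -1.1   0.23  2.45]
turn deg [-0.93  5.52 -0.56]
shift to [605.  48.  60.] [ 0.0434 -0.0014 -0.0144]
shift to [605.  48.  30.] [ 0.0062 -0.      0.0293]
shift to [690.  48.  30.] [-0.0831  0.      0.0177]
```

{"op": "carry_out", "data": {
  "deltas": [0,0,0,0.014,0,-0.008,1,0,0,0,0.015,0,-0.006,1,-1,5.5,-0.5,0,0,0,1,0,0,0,0.014,0,0,1,0,0,0,0,0,0,1]
}}

```text
clock: 25.85
eef_pos: [605.6, 52.3, 60.9]
tool_rot: [3.141, 0.188, -3.141]
force: [-0.5, -0.7, 0.6]
width: -0.2
gripper_force: 0.0
```

Run:
```python
from h import *
to((605,48,60),(605,48,30),(690,48,30),rpy=(np.pi,np.radians(12),np.pi))
T=front()
H=hsv(T);w=(H[...,0]>5)&(H[...,0]<20)&(H[...,1]>110)&(H[...,2]>80)
for c in(265,395,405):
    r=np.where(w[110:215,c])[0]+110;print(c,r.max(),plane("top",[(c,r.max()+.5)],52).round(1))
```

```text
pos [605.6  52.3  60.9] rpy [ 3.141  0.188 -3.141] F [-0.5 -0.7  0.6] w -0.2 gf 0.0 t 25.85 q [-0.49  0.82  0.54  1.96 -1.01  0.43  2.37]
turn deg [ 0.03 -1.24  0.04]
shift to [605.  48.  60.] [ 0.0008 -0.0043  0.0008]
shift to [605.  48.  30.] [ 0.0062 -0.      0.0293]
shift to [690.  48.  30.] [-0.0831  0.      0.0177]
265 158 [[647.  263.5  52. ]]
395 158 [[ 653.1 -144.3   52. ]]
405 158 [[ 653.6 -175.6   52. ]]
```

{"op": "carry_out", "data": {
  "deltas": [0,0,0,0.003,-0.002,0.016,1,0,0,0,0.003,-0.002,0.016,1,0,0,0,-0.015,0,0.003,1,0,0,0,-0.01,0,0.002,1,0,0,0,-0.008,0,0.001,1,0,0,0,-0.01,0,0.002,1,0,0,0,-0.01,0,0.002,1,0,0,0,-0.01,0,0.002,1,0,0,0,-0.006,0,0.001,1,0,0,0,0,0,0,1]
}}

```text
clock: 27.15
eef_pos: [678.7, 47.9, 29.1]
tool_rot: [3.141, 0.191, -3.141]
force: [0.3, -0.0, -0.4]
width: -0.1
gripper_force: 0.0
```

Run:
```python
from h import *
to((705,48,30),(710,48,30),rpy=(np.pi,np.radians(12),np.pi))
```

```text
pos [678.7  47.9  29.1] rpy [ 3.141  0.191 -3.141] F [ 0.3 -0.  -0.4] w -0.1 gf 0.0 t 27.15 q [-0.44  0.93  0.55  1.77 -0.96  0.5   2.29]
turn deg [ 0.04 -1.04  0.03]
shift to [705.  48.  30.] [-0.0259  0.0001  0.0046]
shift to [710.  48.  30.] [-0.0049  0.      0.001 ]
```

{"op": "carry_out", "data": {
  "deltas": [0,0,0,-0.006,0,0.001,1,0,0,0,-0.008,0,0.001,1,0,0,0,-0.008,0,0.002,1,0,0,0,-0.004,0,0.001,1,0,0,0,0,0,0,1]
}}

```text
clock: 27.78
eef_pos: [705.2, 48.2, 29.2]
tool_rot: [3.141, 0.192, -3.141]
force: [0.3, 0.5, -0.3]
width: -0.3
gripper_force: 0.0
```

Run:
```python
from h import *
to((710,48,30))
T=front()
H=hsv(T);w=(H[...,0]>5)&(H[...,0]<20)&(H[...,1]>110)&(H[...,2]>80)
for c in(265,395,405):
    r=np.where(w[110:215,c])[0]+110;print(c,r.max(),plane("top",[(c,r.max()+.5)],52).round(1))
```

```text
pos [705.2  48.2  29.2] rpy [ 3.141  0.192 -3.141] F [ 0.3  0.5 -0.3] w -0.3 gf 0.0 t 27.77 q [-0.44  0.97  0.58  1.69 -0.93  0.56  2.24]
shift to [710.  48.  30.] [-0.0048 -0.0002  0.0001]
265 138 [[711.3 265.5  52. ]]
395 138 [[ 717.1 -144.5   52. ]]
405 137 [[ 720.8 -175.9   52. ]]
```

{"op": "carry_out", "data": {
  "deltas": [0,0,0,-0.003,0,0,1,0,0,0,0,0,0,1]
}}

```text
clock: 28.08
eef_pos: [706.7, 48.3, 29.4]
tool_rot: [3.14, 0.189, -3.141]
force: [-1.9, -0.6, 0.4]
width: 0.1
gripper_force: 0.6
```

{"op": "carry_out", "data": {
  "deltas": [0,0,0,-0.003,0,0,1,0,0,0,0,0,0,1]
}}

```text
clock: 28.32
eef_pos: [709.3, 48.4, 29.6]
tool_rot: [3.14, 0.188, -3.141]
force: [-2.7, -0.0, -1.3]
width: -0.2
gripper_force: 1.3
```

{"op": "carry_out", "data": {
  "deltas": [0,0,0,-0.002,0,0,1,0,0,0,-0.001,0,0,1,0,0,0,0,0,0,1]
}}

```text
clock: 28.7
eef_pos: [709.5, 48.4, 29.5]
tool_rot: [3.139, 0.183, -3.141]
force: [-9.3, -0.6, 2.2]
width: 0.1
gripper_force: 4.6
```

{"op": "carry_out", "data": {
  "deltas": [0,0,0,-0.002,0,0,1,0,0,0,0,0,0,1]
}}

```text
clock: 28.95
eef_pos: [709.6, 48.4, 29.5]
tool_rot: [3.138, 0.179, -3.141]
force: [-14.4, -0.1, 5.6]
width: -0.0
gripper_force: 6.9
```

The tool has met the stop: x stays at 709.6 while the force rises. Backing off and checking.

{"op": "carry_out", "data": {
  "deltas": [0,0,0,0.01,0,0,1,0,0,0,0.03,0,0,1,0,0,0,0.04,0,0,1,0,0,0,0.04,0,-0.02,1,0,0,0,0,0.03,-0.05,1,0,0,0,0,0.05,-0.05,1,0,0,0,0,0.05,-0.03,1,0,0,0,0,0,0,1,0,0,0,0,0,0,1]
}}

```text
clock: 30.08
eef_pos: [570.3, 172.4, 150.7]
tool_rot: [3.14, 0.192, -3.14]
force: [-0.5, -0.5, -0.3]
width: 0.6
gripper_force: 0.0
```

Run:
```python
from h import *
np.set_printoptions(precision=1,suppress=True)
to()
T=front();T6=cv2.imread("pics/top6.png")[...,::-1]
def fr(T,cols):
    H=hsv(T);w=(H[...,0]>5)&(H[...,0]<20)&(H[...,1]>110)&(H[...,2]>80)
    for c in cols:
        r=np.where(w[100:215,c])[0]+100;print(c,r.max(),plane("top",[(c,r.max()+.5)],52).round(1))
fr(T,(340,360,395,405));fr(T6,(360,370,395,405))
for t,y0,y1 in((T6,175,240),(T,110,190)):
    H=hsv(t);m=(H[...,2]<45)&(H[...,1]<130);m[:,:370]=0;m[:,410:]=0;m[:y0]=0;m[y1:]=0
    for c in blobs(m,40):
        q=c.reshape(-1,2)[c.reshape(-1,2)[:,1].argsort()][-6:].mean(0);mm=cv2.moments(c);print("handle",cv2.boundingRect(c),plane("top",[q],100),plane("top",[(mm['m10']/mm['m00'],mm['m01']/mm['m00'])],91))
```

```text
pos [570.3 172.4 150.7] rpy [ 3.1  0.2 -3.1] F [-0.5 -0.5 -0.3] w 0.6 gf 0.0 t 30.07 q [-0.9  0.7  0.8  1.9 -0.8  0.6  2. ]
340 136 [[720.9  28.7  52. ]]
360 137 [[718.6 -34.3  52. ]]
395 136 [[ 723.5 -144.5   52. ]]
405 136 [[ 724.  -175.9   52. ]]
360 200 [[519.1 -35.7  52. ]]
370 200 [[519.6 -66.7  52. ]]
395 200 [[ 520.9 -144.1   52. ]]
405 200 [[ 521.4 -175.1   52. ]]
handle (385, 195, 12, 35) [[ 432.3 -128.1  100. ]] [[ 482.3 -122.4   91. ]]
handle (383, 129, 12, 34) [[ 632.6 -122.2  100. ]] [[ 682.4 -118.3   91. ]]
```

```bash
python3 -c "
from cell import ctrl
print(ctrl.finish_job())"
```

```text
the job is handed in; nothing more can be done
None
```

I handed the job in at about 30 s of the 72 s allowed; the judge returned no verdict. By my measurements the pan is about 4 mm off the right rest's middle and moved with the tray, and the tray is at its stop. Lid, flat carton and standing tin were last seen before the push; under the shelf I could no longer check them. I didn't re-check the two tall tins.

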